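Stage the brass sleeve at the top of the feed ramp

ROBOT

A 7-joint arm with a two-finger parallel gripper is mounted at the origin on a cart in front of the work surface, level with it; the furniture and walls round the work are solid. World frame = base frame: x ahead of the robot, y to its left, z up, the work surface at z = 0. Lengths are in m, angles in rad, forces in N, time in s.
With the tool pointing down it reaches from about 0.425 to 0.875 m from the base axis. Payload 4.7 kg.
Tool frame: the origin (TCP) lies midway between the tips of the shut fingers; the grasp point (between the pads) lies ctrl.grasp_offset behind it (ctrl.grasp_offset is the distance from the TCP to the grasp point, in m); z points along the fingers, y is the line along which they close (so a half turn about z gives the same grasp; the last joint's range is limited). The gripper opens to 87 mm and grips with 3 to 60 N. Pads are 19 mm wide; open, the fingers measure 117 mm over their backs; the gripper's body (75 mm by 190 mm) begins 51 mm behind the grasp point.
Start: joints at [1.328, 0.321, -0.07, 1.45, 0.023, 1.371, -0.057], TCP at [0.165, -0.629, 0.202] pointing down, gripper open.
Joint ranges: [-2.86, 2.86], [-0.3, 2.09], [-1.38, 1.24], [0.06, 2.45], [-1.56, 4.7], [0.09, 2.05], [-2.69, 2.69]. Speed limits (rad/s): [2.57, 2.57, 3.14, 3.14, 3.14, 3.14, 3.14].

INTERFACE

Orientations are given as a rotation vector (axis times angle).
In Python, from bench import ctrl gives the robot as it stands. The module is installed in compiled form; this text tells all that it offers.
- The arm moves only by the tool jog_arm, never from a script. Its argument "moves" is one flat list of numbers, 7 for each row, row after row: the shift along the tool's x, y, z in units of 30 cm (1.0 is 30 cm), then the turn, a rotation vector about the tool's x, y, z in units of 60 degrees (1.0 is 60 degrees), then the gripper's target within -1 to 1 (fully open at 1, half-way at 0, shut at -1). In form: [x, y, z, wx, wy, wz, fingers, x, y, z, wx, wy, wz, fingers, ...]. A call has exactly 8 rows; each row is the pose to reach, as a shift and turn from the pose commanded when the call began, along the tool's axes at that moment; what a row does not reach only later rows make up. A row lasts 1/8 s, in which the tool goes at most 62.5 mm and 10.7 degrees, less where a joint would pass 70% of its speed; a pose out of reach is approached as far as the arm can. A call with a number of a shift or a turn outside -1 to 1 is refused whole. A call with a gripper value outside its range is refused whole. The fingers move at their own pace and stop on an object; "newtons" is the grip in N (left out, the last holds). Time passes only in rows, so rows that repeat a pose let the fingers close, or fill a call up. It gives the time, the measured TCP pose, the force, the opening and the grip force at its end, in the units of the state.
- ctrl.get_state(): the state, without advancing time (a new reading comes with each control period).
- ctrl.get_image(name): name is "side" or "top"; returns a dict with "pixels" (400x640x3 uint8, red, green, blue), "fx", "fy", "cx", "cy" (pixels), "xyz" and "rotation" of the camera in the world. Camera axes: x right, y up, looking along -z (the intrinsics and any distortion apply to the point x, -y, -z); pixel columns grow to the right and rows downward; lengths in m; the calibration is good to about 2 mm. A picture is of the moment at which its call begins. There is no depth.
- ctrl.close_job(): hands the job in; it is judged then, once.
The state is a dict: "time": time; "joint_positions": joint angles; "qd": joint speeds; "joint_torque": joint torques, N m; "position": TCP position; "tool_rot": TCP orientation; "ft_force": force on the tool from outside, world axes, zero at the start; "torque": the same for the moment, N m; "grip_width": opening from 0.0 (shut) to 1.0 (fully open); "grip_force": force on a finger pad.
Only numpy, scipy, OpenCV 4.12 (cv2) and the standard library are available. Lean on these libraries where they do the work, as an engineer would, in place of code of your own. Each camera call takes 0.05 s, during which the arm holds its last target. There are 200 camera calls.

TASK

Nudge the brass sleeve up its sloping gutter with the fingertips until it drops into the yellow seat against the stop plate at the top, so that it stays there and does not roll back. Only push it, never pick it up, and leave the steel bearing waiting at the bottom of the other gutter. Don't disturb the screw dish, the flux jar or the spool beside the ramp.

Things in the scene. Friction and masses are not known exactly. Their poses are not given: they have to be found in the camera images.
- ramp: Fixed ramp, 228 x 132 mm, 57 mm high at its stop plate. Origin on the desk, mid-width, 119 mm from the low end; x level, uphill. Two gutters, centre lines at y = +40 and -40 mm, 44 mm wide inside; blue walls 4 mm thick stand 10 mm above the aluminium floor, which climbs 6 degrees to a crest, then dips 10 degrees (yellow: the seat) to a dark stop plate. A dark strip 8 mm high closes the low end.
- track (a point): Frame midway between the gutters, 28 mm above the ramp's origin: x uphill along the floors, y across, z square to them. Gutter floors are its plane z = 0, x = -120 mm (low end) to +60 mm (crest); stop plate at x = +103. A part's centre runs at z = 20 mm, from x = -96 (waiting) to x = +83, z = +14 (seated). Let go before the crest it rolls down; with its centre 8 mm or more past it, it rolls into the seat.
- sleeve_center (a point): Centre of the brass sleeve, a loose polished yellow-metal cylinder 40 mm in diameter and 40 mm long with a dark bore, about 0.15 kg. It lies across one of the two gutters (either one) at the low end and rolls along it; it stands 30 mm above the gutter's walls. This point's axes turn with it.
- sleeve: The brass sleeve itself; its origin is the same point as point sleeve_center and its axes turn as it rolls (y along the cylinder).
- bearing_center (a point): Centre of the steel roller bearing, grey with black seal rings on its ends, also 40 mm in diameter and 40 mm long, loose; it waits at the low end of the other gutter and is to be left there.
- seat0 (a point): Where the centre of a part lies when it is seated at the top of the gutter at y = -40 mm of the ramp.
- seat1 (a point): The same for the gutter at y = +40 mm of the ramp.
- dish: Loose round tin dish of screws, 67 mm across, 13 mm high, on the desk beside the ramp; origin at the centre of its underside. A bystander.
- flux: Loose small jar with orange lid, 41 mm across, 50 mm high, on the desk beside the ramp; origin at the centre of its underside. A bystander.
- spool: Loose yellow braid spool lying flat, 51 mm across, 10 mm high, on the desk beside the ramp; origin on its underside. A bystander.
Things that resemble listed ones, but are neither listed nor needed, are in the scene too. What is shaped like the sleeve but blue is not meant.

How it is judged:
By the outcome, as a careful person would: the job done as asked, in the order asked, and still so for the second after the job is handed in, with the robot touching nothing.
It also fails if it takes over 40 s, if anything falls off the work surface, if the arm or the gripper's body presses on something with over 40 N, if the wrist force passes 120 N, or if a joint passes its speed limit or range.

## Working session

There is one attempt and no reset: what is moved stays moved. The work goes in short steps, Python scripts to look and compute and a tool call to move; the robot and the scene stay as the last step left them, time stands still between calls to the robot, and variables do not carry over. Pictures are saved under pics/ and viewed, at most 10 in all, crops included, and the job is handed in when it is done.

Besides the shell and the picture viewer there is one more tool, called after "Emit:" by a JSON object that holds its "name" and its "arguments", one argument or row to a line. jog_arm: Moves the arm, as the interface text tells. Its arguments: {"type":"object","properties":{"moves":{"type":"array"},"newtons":{"type":"number"}},"required":["moves"]}

```bash
mkdir -p pics
python3 - <<'E'
from bench import ctrl
import cv2,pickle
d={}
for n in("side","top"):
    i=ctrl.get_image(n);d[n]=i
    cv2.imwrite(f"pics/{n}0.png",i["pixels"][:,:,::-1])
    print(n,{k:v for k,v in i.items() if k!="pixels"})
pickle.dump(d,open("im0.pkl","wb"))
print(ctrl.get_state(),ctrl.grasp_offset)
E
```

```text
side {'fx': 428.3244272442861, 'fy': 428.3244272442861, 'cx': 318.501056669092, 'cy': 197.5698180476834, 'xyz': array([0.50505858, 0.72577172, 0.63914788]), 'rotation': array([ 0.05916419, -1.30025407, -2.82153834])}
top {'fx': 400.6111874768287, 'fy': 400.6111874768287, 'cx': 319.67533981720254, 'cy': 202.6775211774258, 'xyz': array([0.39532167, 0.09831643, 0.88832023]), 'rotation': array([ 0.15411485, -0.16930759, -1.62025571])}
{'time': 0.1, 'joint_positions': array([ 1.32806273,  0.3217573 , -0.07006424,  1.45153792,  0.02263739,
        1.37080359, -0.0568949 ]), 'qd': array([-8.32420611e-04, -4.08454823e-03,  1.00674669e-05, -4.46438593e-03,
        1.36450202e-03, -2.79006761e-03,  6.39792164e-04]), 'joint_torque': array([-6.76635750e-05, -4.92572558e+01, -4.05791877e-01, -3.13399315e+01,
       -6.41853735e-02,  3.95839708e-02,  9.19056924e-05]), 'position': array([ 0.16490444, -0.62819209,  0.20147286]), 'tool_rot': array([-3.11405073e+00, -4.02141918e-01,  5.56058986e-04]), 'ft_force': array([-0.45163539, -0.02384701,  0.25470939]), 'torque': array([-0.02245357,  0.01425606, -0.01457734]), 'grip_force': 0.0, 'grip_width': 1.0011515541433915} 0.0187
```

View pics/side0.png

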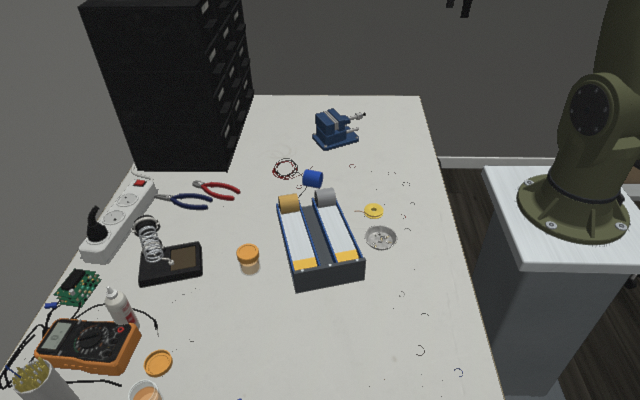

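View pics/top0.png

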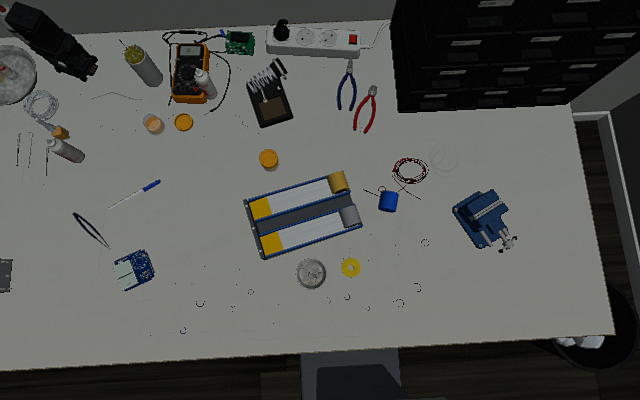

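Side view: the brass sleeve is at about (289,203), the bearing at (326,198) and the seats at (304,264) and (346,256). 
Top view: brass sleeve (338,182), bearing (350,215), flux jar (268,158), dish (311,273), spool (350,267).

What could be taken for the sleeve (top-view pixels): the brass cylinder (338,182), the grey bearing (350,215), the blue cylinder (388,200), and the flux jar's orange lid (268,158). I choose the brass cylinder in the ramp's gutter and will check it in a close crop.

Run:
```python
import cv2,pickle,numpy as np
d=pickle.load(open("im0.pkl","rb"))
t=d["top"]["pixels"][150:280,230:380,::-1];s=d["side"]["pixels"][180:300,260:380,::-1]
t=cv2.resize(t,(600,520),interpolation=cv2.INTER_CUBIC)
cv2.imwrite("pics/crop_t.png",t)
s=cv2.resize(s,(600,600),interpolation=cv2.INTER_CUBIC)
cv2.imwrite("pics/crop_s.png",s)
```

```text
(no output)
```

View pics/crop_t.png

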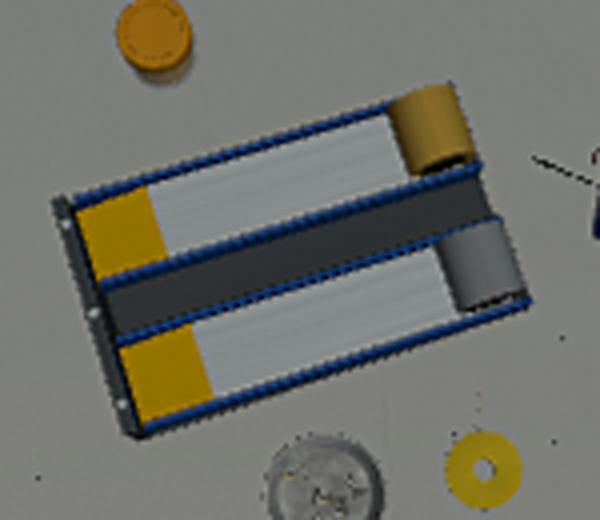

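View pics/crop_s.png

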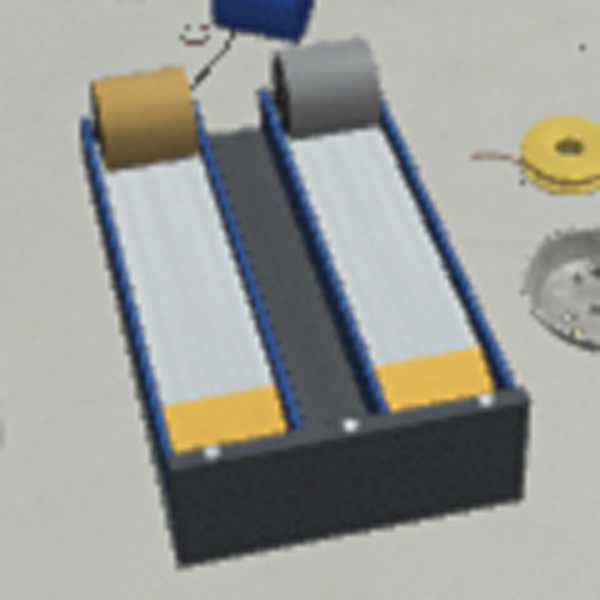

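The crops confirm it: the brass cylinder is in the gutter nearer the flux jar, at top (337,181). The grey bearing is in the other gutter and the blue cylinder is off the ramp.

```bash
cat > h.py <<'E'
import numpy as np,cv2
from scipy.spatial.transform import Rotation as R
def ray(c,p):
    d=np.array([(p[0]-c["cx"])/c["fx"],-(p[1]-c["cy"])/c["fy"],-1.])
    return R.from_rotvec(c["rotation"]).apply(d)
def onz(c,p,z):
    d=ray(c,p);return c["xyz"]+d*(z-c["xyz"][2])/d[2]
def proj(c,X):
    q=R.from_rotvec(c["rotation"]).inv().apply(np.atleast_2d(X)-c["xyz"])
    return np.c_[c["cx"]-c["fx"]*q[:,0]/q[:,2],c["cy"]+c["fy"]*q[:,1]/q[:,2]]
RY=R.from_euler("y",-6,degrees=True)
def t2r(p): return RY.apply(p)+[0,0,.028]   # track -> ramp
E
cat > fit.py <<'E'
from h import *;import pickle
d=pickle.load(open("im0.pkl","rb"))
cr=.060;W=(-.120,.01)
T={"top":(4,(230,150),[((94,313),(.106,0,.057)),((67,224),(.106,None,.057)),((122,403),(.106,None,.057)),
 ((156,222),t2r((cr,-.04,0))),((203,361),t2r((cr,.04,0))),((482,166),t2r((-.12,-.016,.01))),((495,218),t2r((-.12,.016,.01))),((530,301),t2r((-.12,.064,.01)))]),
"side":(5,(260,180),[((350,424),(.106,0,.057)),((219,396),t2r((cr,-.04,0))),((430,360),t2r((cr,.04,0))),((85,120),t2r((-.12,-.064,.01))),((263,92),t2r((-.12,.016,.01)))])}
A=[];B=[]
for n,(s,o,l) in T.items():
    for p,m in l:
        if m[1] is None: continue
        px=(np.array(p)+.5)/s-.5+o
        A.append(m[:2]);B.append(onz(d[n],px,m[2])[:2])
A=np.array(A,float);B=np.array(B)
a,b=A-A.mean(0),B-B.mean(0)
yaw=np.arctan2((a[:,0]*b[:,1]-a[:,1]*b[:,0]).sum(),(a*b).sum())
M=R.from_euler("z",yaw);o=B.mean(0)-M.apply(np.c_[A,0*A[:,0]]).mean(0)[:2]
print("yaw",np.degrees(yaw),"o",o)
print(((M.apply(np.c_[A,0*A[:,0]])[:,:2]+o-B)*1000).round(1).tolist())
w=lambda t:M.apply(t2r(t))+[*o,0]
for nm,t in(("start",(-.096,-.04,.02)),("seat",(.083,-.04,.014)),("bear",(-.096,.04,.02))):
    print(nm,w(t).round(4),[proj(d[n],w(t)).round(1).tolist() for n in d])
for n,p,z in(("flux",(268,158),.05),("dish",(311,273),.013),("spool",(350,267),.01)):
    print(n,onz(d["top"],p,z).round(3))
np.save("ramp.npy",[*o,yaw])
E
python3 fit.py
```

```text
yaw 105.65570029979979 o [0.54878392 0.12781535]
[[-1.1, 2.5], [-1.6, -0.1], [-1.5, 1.1], [0.4, 0.0], [-0.7, -3.6], [0.1, -0.9], [-0.5, 3.4], [0.7, 1.2], [2.2, -0.1], [1.3, -1.3], [0.7, -2.3]]
start [0.6136 0.0447 0.0379] [[[288.4, 203.8]], [[337.0, 182.8]]]
seat [0.5654 0.2167 0.0506] [[[304.9, 262.0]], [[258.2, 207.5]]]
bear [0.5366 0.0231 0.0379] [[[324.9, 197.8]], [[349.4, 216.9]]]
flux [0.675 0.193 0.05 ]
dish [0.423 0.112 0.013]
spool [0.431 0.027 0.01 ]
```

```bash
cat > goal.py <<'E'
import sys;from h import *
from bench import ctrl
ox,oy,yaw=np.load("ramp.npy");M=R.from_euler("z",yaw)
w=lambda t:M.apply(t2r(t))+[ox,oy,0]
s=ctrl.get_state();Rt=R.from_rotvec(s["tool_rot"])
print("t",round(s["time"],2),"pos",s["position"].round(4),"F",s["ft_force"].round(2),"grip",s["grip_width"])
print("track pos",(RY.inv().apply(M.inv().apply(s["position"]-[ox,oy,0])-[0,0,.028])*1000).round(1))
c=[R.from_matrix(np.c_[M.apply([k,0,0]),M.apply([0,-k,0]),[0,0,-1]]) for k in(1,-1)]
rv=min([(Rt.inv()*g).as_rotvec() for g in c],key=np.linalg.norm)
print("turn units",(np.degrees(rv)/60).round(4))
for a in sys.argv[1:]:
    x,y,z=map(float,a.split(","))
    g=w((x/1e3,y/1e3,z/1e3))
    print(a,"world",g.round(4),"shift units",(Rt.inv().apply(g-s["position"])/.3).round(4))
E
python3 goal.py=x 2>/dev/null; python3 goal.py -145,-40,150 -145,-40,60 -145,-40,18
python3 - <<'E'
from h import *;import pickle
d=pickle.load(open("im0.pkl","rb"))
for p in((398,112),(570,104),(455,210),(510,245)):print(p,onz(d["top"],p,0).round(3))
E
```

```text
t 0.1 pos [ 0.1649 -0.6282  0.2015] F [-0.45 -0.02  0.25] grip 1.0011515541433915
track pos [-602.8  573.7  237.8]
turn units [-1.2000e-03  1.4000e-03  1.4843e+00]
-145,-40,150 world [ 0.6304 -0.0153  0.162 ] shift units [ 2.0199 -1.5814  0.1339]
-145,-40,60 world [ 0.6279 -0.0063  0.0725] shift units [ 2.0194 -1.6122  0.4324]
-145,-40,18 world [ 0.6267 -0.0021  0.0307] shift units [ 2.0192 -1.6266  0.5716]
(398, 112) [ 0.789 -0.114  0.   ]
(570, 104) [ 0.787 -0.527  0.   ]
(455, 210) [ 0.545 -0.22   0.   ]
(510, 245) [ 0.46  -0.332  0.   ]
```

Emit:
{"name": "jog_arm", "arguments": {
  "moves": [0.125,-0.1,0,0,0,-0.095,-1,0.25,-0.2,0,0,0,-0.19,-1,0.375,-0.3,0,0,0,-0.285,-1,0.5,-0.4,0,0,0,-0.38,-1,0.625,-0.5,0,0,0,-0.475,-1,0.75,-0.6,0,0,0,-0.57,-1,0.875,-0.7,0,0,0,-0.665,-1,1,-0.8,0,0,0,-0.76,-1],
  "newtons": 20
}}

```text
time: 1.1
position: [0.3948, -0.3189, 0.2022]
tool_rot: [-2.714, -1.582, 0.001]
ft_force: [1.0, -0.7, 0.1]
grip_width: 0.176
grip_force: 0.0
```

```bash
sed -i 's/^print("turn/print("j",s["joint_positions"].round(2));&/' goal.py; python3 goal.py -145,-40,150 -145,-40,60
```

```text
t 1.1 pos [ 0.3948 -0.3189  0.2022] F [ 1.04 -0.74  0.13] grip 0.17590084342462864
track pos [-368.3  268.8  213.8]
j [ 1.02  0.04 -0.4   1.79  0.01  1.32  0.1 ]
turn units [-4.000e-04  0.000e+00 -7.527e-01]
-145,-40,150 world [ 0.6304 -0.0153  0.162 ] shift units [1.2675 0.1854 0.1336]
-145,-40,60 world [ 0.6279 -0.0063  0.0725] shift units [1.2897 0.1632 0.4319]
```

Emit:
{"name": "jog_arm", "arguments": {
  "moves": [0.125,0.02,0,0,0,-0.094,-1,0.25,0.04,0,0,0,-0.188,-1,0.375,0.06,0,0,0,-0.282,-1,0.5,0.08,0,0,0,-0.376,-1,0.625,0.1,0,0,0,-0.47,-1,0.75,0.12,0,0,0,-0.564,-1,0.875,0.14,0,0,0,-0.658,-1,1,0.16,0,0,0,-0.752,-1]
}}

```text
time: 2.1
position: [0.5849, -0.0827, 0.202]
tool_rot: [-1.899, -2.502, 0.001]
ft_force: [-1.0, -0.4, 0.1]
grip_width: 0.002
grip_force: 0.0
```

```bash
python3 goal.py -150,-40,100 -150,-40,40
```

```text
t 2.1 pos [ 0.5849 -0.0827  0.202 ] F [-0.95 -0.42  0.07] grip 0.0018094490611666935
track pos [-193.1   22.   195.3]
j [ 0.67  0.26 -0.68  1.59  0.16  1.36  0.24]
turn units [-0.0007 -0.0001 -0.0008]
-150,-40,100 world [ 0.6304 -0.0151  0.1118] shift units [0.1761 0.2068 0.3006]
-150,-40,40 world [ 0.6287 -0.0091  0.0521] shift units [0.197  0.2069 0.4996]
```

Emit:
{"name": "jog_arm", "arguments": {
  "moves": [0.045,0.052,0.05,0,0,0,-1,0.09,0.104,0.1,0,0,0,-1,0.135,0.156,0.17,0,0,0,-1,0.18,0.207,0.25,0,0,0,-1,0.185,0.207,0.32,0,0,0,-1,0.19,0.207,0.4,0,0,0,-1,0.197,0.207,0.5,0,0,0,-1,0.197,0.207,0.5,0,0,0,-1]
}}

```text
time: 3.1
position: [0.6259, -0.0113, 0.0496]
tool_rot: [-1.901, -2.495, 0.006]
ft_force: [0.3, -0.0, -0.1]
grip_width: 0.001
grip_force: 0.0
```

```bash
python3 goal.py -145,-40,18 -120,-40,18 -70,-40,18
python3 - <<'E'
from bench import ctrl
import cv2
t=ctrl.get_image("top")["pixels"][140:270,250:420,::-1];s=ctrl.get_image("side")["pixels"][140:280,250:390,::-1]
cv2.imwrite("pics/c2.png",cv2.hconcat([cv2.resize(t,(400,306)),cv2.resize(s,(306,306))]))
E
```

```text
t 3.1 pos [ 0.6259 -0.0113  0.0496] F [ 0.28 -0.04 -0.14] grip 0.0007725705599623819
track pos [-151.7  -36.7   37.7]
j [ 0.49  0.47 -0.66  1.66  0.31  1.12  0.02]
turn units [-0.0056 -0.0011 -0.0043]
-145,-40,18 world [ 0.6267 -0.0021  0.0307] shift units [0.0289 0.0113 0.0629]
-120,-40,18 world [0.62   0.0219 0.0334] shift units [0.1118 0.0109 0.0543]
-70,-40,18 world [0.6066 0.0698 0.0386] shift units [0.2776 0.01   0.0371]
```

View pics/c2.png

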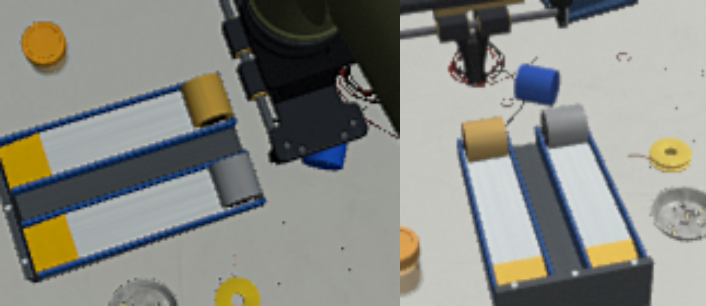

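The top view shows the gripper behind the low end. The side view shows the shut fingertips at about (475,75) of the picture, in line behind the brass sleeve at (485,138), and the bearing untouched. Now I'll lower and start pushing.

Emit:
{"name": "jog_arm", "arguments": {
  "moves": [0.02,0.011,0.04,0.005,0,0.004,-1,0.03,0.011,0.07,0.005,0,0.004,-1,0.05,0.011,0.068,0.005,0,0.004,-1,0.075,0.011,0.065,0.005,0,0.004,-1,0.1,0.011,0.062,0.005,0,0.004,-1,0.13,0.011,0.059,0.005,0,0.004,-1,0.16,0.011,0.056,0.005,0,0.004,-1,0.2,0.011,0.052,0.005,0,0.004,-1]
}}

```text
time: 4.2
position: [0.6169, 0.0477, 0.0392]
tool_rot: [1.91, 2.494, -0.008]
ft_force: [-3.2, -2.5, 11.2]
grip_width: 0.004
grip_force: 5.3
```

```bash
python3 goal.py 0,-40,17 25,-40,17 45,-40,17
```

```text
t 4.2 pos [0.6169 0.0477 0.0392] F [-3.24 -2.48 11.16] grip 0.003751467134291251
track pos [-93.8 -44.   21.1]
j [ 0.41  0.47 -0.67  1.69  0.33  1.1  -0.09]
turn units [-0.0036  0.0028 -0.0089]
0,-40,17 world [0.5878 0.1369 0.0449] shift units [ 0.3123 -0.0164 -0.0199]
25,-40,17 world [0.5811 0.1608 0.0475] shift units [ 0.3951 -0.0172 -0.0288]
45,-40,17 world [0.5757 0.18   0.0496] shift units [ 0.4614 -0.0178 -0.036 ]
```

```bash
python3 - <<'E'
from bench import ctrl
import cv2
t=ctrl.get_image("top")["pixels"][140:270,230:400,::-1];s=ctrl.get_image("side")["pixels"][170:280,250:370,::-1]
cv2.imwrite("pics/c3.png",cv2.hconcat([cv2.resize(t,(340,500)) if 0 else cv2.resize(t,(360,275)),cv2.resize(s,(300,275))]))
print(ctrl.get_state()["ft_force"],ctrl.get_state()["position"])
E
python3 goal.py
```

```text
[-4.04702468 -1.19923596 11.41043471] [0.616252   0.05051623 0.03948446]
t 4.3 pos [0.6163 0.0505 0.0395] F [-4.05 -1.2  11.41] grip 0.005344588673737725
track pos [-90.9 -44.1  21.1]
j [ 0.41  0.47 -0.67  1.69  0.33  1.1  -0.09]
turn units [-0.0035  0.0009 -0.006 ]
```

View pics/c3.png

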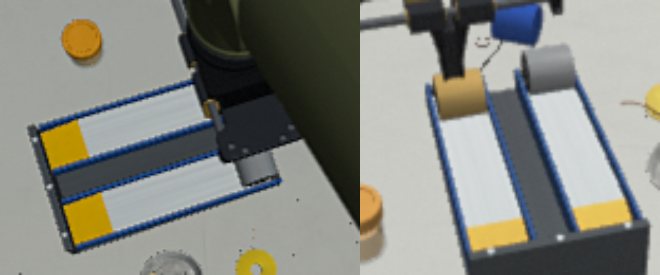

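Side view: the fingertips are against the sleeve's rear, the sleeve is only a little up from its start at about (290,207), and the bearing hasn't moved. The force is up 11 N, so I'll measure the sleeve before pushing on.

```bash
cat > sl.py <<'E'
from h import *;from bench import ctrl
import pickle
ox,oy,yaw=np.load("ramp.npy");M=R.from_euler("z",yaw)
w=lambda t:M.apply(t2r(np.array(t)))+[ox,oy,0]
def meas(c,n="side"):
    h=cv2.cvtColor(np.ascontiguousarray(c["pixels"]),cv2.COLOR_RGB2HSV)
    m=cv2.inRange(h,(12,80,40),(24,190,255))
    k=np.zeros_like(m)
    q=[proj(c,w((x,-.04,z)))[0] for x in(-.13,.05) for z in(0,.04)]
    poly=np.array([proj(c,w((x,y,z)))[0] for x in(-.125,.105) for y in(-.064,-.016) for z in(0,.045)])
    cv2.fillConvexPoly(k,cv2.convexHull(poly.astype(np.int32)),255)
    m&=k
    nn,l,st,ce=cv2.connectedComponentsWithStats(m)
    i=1+st[1:,4].argmax();return st[i],ce[i]
if __name__=="__main__":
    for nm,c in(("before",pickle.load(open("im0.pkl","rb"))["side"]),("now",ctrl.get_image("side"))):
        st,ce=meas(c);print(nm,st,ce.round(1))
    for x in(-.096,-.08,-.06,-.03):print(x,proj(c,w((x,-.04,.02))).round(1))
    s=ctrl.get_state();print("tcp px",proj(c,s["position"]).round(1))
E
python3 sl.py
```

```text
before [278 194  22  20 331] [288.6 203. ]
now [279 197  22  21 326] [289.7 207.1]
-0.096 [[288.4 203.8]]
-0.08 [[289.6 208.1]]
-0.06 [[291.2 213.6]]
-0.03 [[293.8 222.2]]
tcp px [[286.8 204.9]]
```

Run:
```python
from h import *;from bench import ctrl
c=ctrl.get_image("side")
for z in(.0396,.0496,.0596,.07):print(z,proj(c,[.6259,-.0113,z]).round(1))
s=ctrl.get_state();print(s["position"],s["ft_force"],s["torque"])
p=c["pixels"][180:225,270:310,::-1]
cv2.imwrite("pics/c4.png",cv2.resize(p,(534,600),interpolation=cv2.INTER_CUBIC))
```

```text
0.0396 [[285.4 186.6]]
0.0496 [[285. 183.]]
0.0596 [[284.7 179.5]]
0.07 [[284.4 175.7]]
[0.6165158  0.04930965 0.03936474] [-3.95729489 -2.53788306 11.52709894] [-0.285541    0.72598533  0.0019446 ]
```

View pics/c4.png

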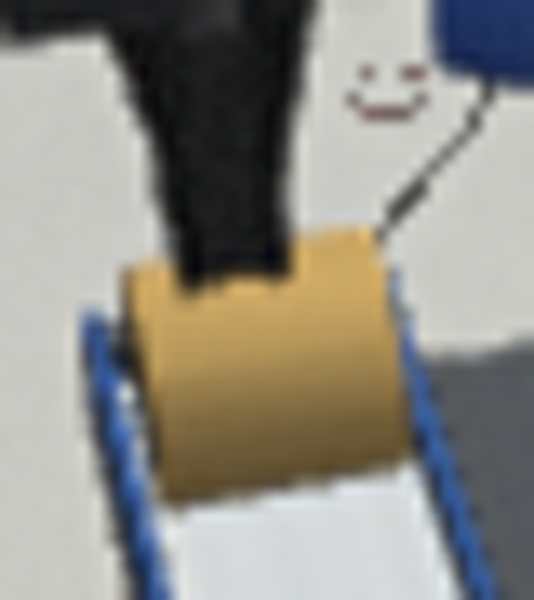

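The tips overlap the top of the sleeve at about (287.6,201), but the reported TCP projects to (287,205). So the real tips sit about 18 mm higher than reported and are riding up on the sleeve. I'll lift, back off and come in lower.

Emit:
{"name": "jog_arm", "arguments": {
  "moves": [-0.02,0,-0.03,0,0,0,-1,-0.04,0,-0.06,0,0,0,-1,-0.08,0,-0.06,0,0,0,-1,-0.13,0,-0.06,0,0,0,-1,-0.18,0,-0.04,0,0,0,-1,-0.22,0,0.0,0,0,0,-1,-0.22,0,0.02,0,0,0,-1,-0.22,0,0.02,0,0,0,-1]
}}

```text
time: 5.4
position: [0.6322, -0.0143, 0.0296]
tool_rot: [-1.904, -2.492, 0.007]
ft_force: [0.2, -0.5, 0.1]
grip_width: 0.002
grip_force: 0.0
```

```bash
python3 goal.py -152,-40,-2
python3 - <<'E'
from h import *;from bench import ctrl
c=ctrl.get_image("side")
s=ctrl.get_state();P=R.from_rotvec(s["tool_rot"])
for dz in(0,-.01,-.0187,-.025):print(dz,"front tip corners px",proj(c,s["position"]+P.apply([[.0095,-.015,dz],[.0095,.015,dz]])).round(1).tolist())
p=c["pixels"][160:205,268:308,::-1]
cv2.imwrite("pics/c5.png",cv2.resize(p,(534,600),interpolation=cv2.INTER_CUBIC))
E
python3 sl.py
```

```text
t 5.4 pos [ 0.6322 -0.0143  0.0296] F [ 0.15 -0.49  0.1 ] grip 0.0017873458366487772
track pos [-158.3  -42.    18.3]
j [ 0.48  0.51 -0.65  1.66  0.33  1.1   0.01]
turn units [-0.0067 -0.0014 -0.0071]
-152,-40,-2 world [ 0.628  -0.0067  0.0101] shift units [ 0.0278 -0.0064  0.0652]
0 front tip corners px [[290.1, 190.5], [276.8, 192.7]]
-0.01 front tip corners px [[289.7, 187.1], [276.4, 189.2]]
-0.0187 front tip corners px [[289.5, 184.0], [276.0, 186.1]]
-0.025 front tip corners px [[289.3, 181.8], [275.7, 183.9]]
before [278 194  22  20 331] [288.6 203. ]
now [278 194  22  20 331] [288.6 203. ]
-0.096 [[288.4 203.8]]
-0.08 [[289.6 208.1]]
-0.06 [[291.2 213.6]]
-0.03 [[293.8 222.2]]
tcp px [[282.6 188.8]]
```

View pics/c5.png

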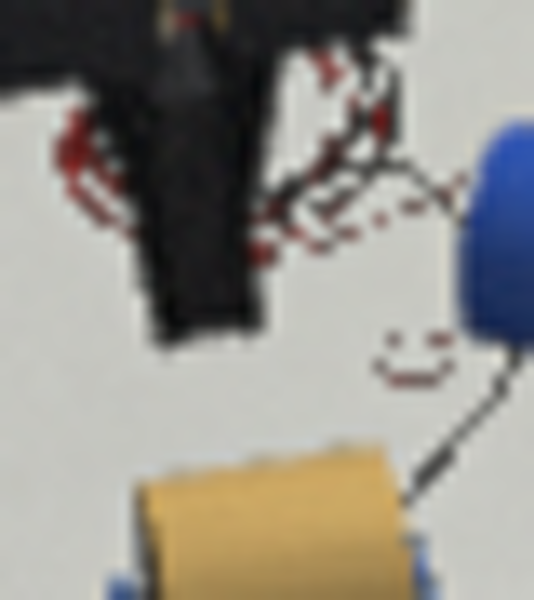

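The tip corners are at (279.8,185.8) and (287.6,184.6), which matches a tip 18–19 mm above the reported TCP. The sleeve is back at its start. I'll push again, 19 mm lower.

Emit:
{"name": "jog_arm", "arguments": {
  "moves": [0.01,0,0.035,0.006,0,0,-1,0.02,0,0.065,0.006,0,0,-1,0.02,0,0.065,0.006,0,0,-1,0.05,0,0.062,0.006,0,0,-1,0.08,0,0.059,0.006,0,0,-1,0.11,0,0.055,0.006,0,0,-1,0.14,0,0.052,0.006,0,0,-1,0.18,0,0.048,0.006,0,0,-1]
}}

```text
time: 6.5
position: [0.6189, 0.0374, 0.0166]
tool_rot: [-1.905, -2.49, 0.015]
ft_force: [0.8, 0.4, -0.4]
grip_width: 0.009
grip_force: 0.2
```

```bash
python3 goal.py 0,-42,-2 45,-42,-2; python3 sl.py|sed -n 2p
```

```text
t 6.5 pos [0.6189 0.0374 0.0166] F [ 0.77  0.36 -0.4 ] grip 0.008959837294351033
track pos [-106.6  -43.1   -0.2]
j [ 0.41  0.5  -0.66  1.69  0.34  1.07 -0.09]
turn units [-0.0108  0.0004 -0.0081]
0,-42,-2 world [0.5892 0.1394 0.026 ] shift units [ 0.3539 -0.007  -0.0313]
45,-42,-2 world [0.5771 0.1824 0.0307] shift units [ 0.503  -0.0085 -0.0471]
now [280 200  22  20 358] [290.3 209.1]
```

Emit:
{"name": "jog_arm", "arguments": {
  "moves": [0.04,-0.001,-0.004,0,0,0,-1,0.08,-0.001,-0.008,0,0,0,-1,0.12,-0.002,-0.012,0,0,0,-1,0.16,-0.003,-0.016,0,0,0,-1,0.2,-0.004,-0.02,0,0,0,-1,0.24,-0.005,-0.024,0,0,0,-1,0.27,-0.006,-0.028,0,0,0,-1,0.3,-0.007,-0.031,0,0,0,-1]
}}

```text
time: 7.55
position: [0.5933, 0.1238, 0.0258]
tool_rot: [-1.904, -2.49, 0.015]
ft_force: [0.5, -1.2, 0.5]
grip_width: 0.003
grip_force: 0.3
```

```bash
python3 goal.py 25,-42,-2 35,-42,-2 45,-42,-2; python3 sl.py|sed -n 2p
python3 - <<'E'
from sl import *
c=ctrl.get_image("side")
for x in(0,.01,.02,.04,.06):print(x,proj(c,w((x,-.04,.02))).round(1))
E
```

```text
t 7.55 pos [0.5933 0.1238 0.0258] F [ 0.52 -1.21  0.52] grip 0.0028336520990083058
track pos [-16.  -41.8  -0.5]
j [ 0.3   0.47 -0.69  1.72  0.34  1.08 -0.23]
turn units [-0.011   0.0003 -0.0077]
25,-42,-2 world [0.5825 0.1633 0.0286] shift units [ 0.1364 -0.0005 -0.0093]
35,-42,-2 world [0.5798 0.1729 0.0297] shift units [ 0.1696 -0.0008 -0.0128]
45,-42,-2 world [0.5771 0.1824 0.0307] shift units [ 0.2027 -0.0011 -0.0163]
now [287 225  23  23 421] [298.2 236.1]
0 [[296.4 231.3]]
0.01 [[297.4 234.5]]
0.02 [[298.3 237.7]]
0.04 [[300.3 244.3]]
0.06 [[302.3 251.2]]
```

Emit:
{"name": "jog_arm", "arguments": {
  "moves": [0.025,0,-0.002,0,0,0,-1,0.05,0,-0.004,0,0,0,-1,0.075,0,-0.006,0,0,0,-1,0.1,0,-0.008,0,0,0,-1,0.125,0,-0.01,0,0,0,-1,0.15,0,-0.012,0,0,0,-1,0.175,0,-0.014,0,0,0,-1,0.2,0,-0.016,0,0,0,-1]
}}

```text
time: 8.65
position: [0.5775, 0.1819, 0.0305]
tool_rot: [-1.904, -2.49, 0.014]
ft_force: [0.2, 0.6, -0.2]
grip_width: 0.01
grip_force: 0.0
```

```bash
python3 goal.py; python3 sl.py|sed -n 2p
python3 - <<'E'
from sl import *
c=ctrl.get_image("side");print(proj(c,w((.083,-.04,.014))))
p=c["pixels"][170:290,250:380,::-1]
cv2.imwrite("pics/c6.png",cv2.resize(p,(520,480),interpolation=cv2.INTER_CUBIC))
E
```

```text
t 8.65 pos [0.5775 0.1819 0.0305] F [ 0.18  0.55 -0.22] grip 0.010315210678382354
track pos [ 44.4 -42.3  -2.1]
j [ 0.22  0.47 -0.71  1.72  0.34  1.09 -0.33]
turn units [-0.0111 -0.0001 -0.0075]
now [293 249  25  21 403] [304.3 259. ]
[[304.94364298 261.99858385]]
```

View pics/c6.png

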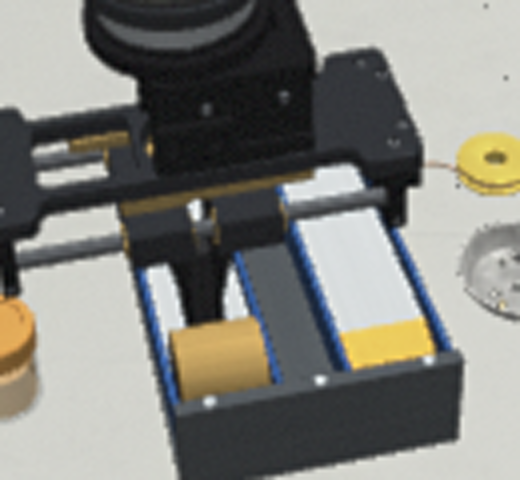

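The sleeve is in the yellow seat against the stop plate at picture (222,360), which is full-frame (304,259). The flux jar is clear of the gripper. Backing off downhill, then up.

Emit:
{"name": "jog_arm", "arguments": {
  "moves": [-0.03,0,0.0,0,0,0,-1,-0.06,0,-0.02,0,0,0,-1,-0.08,0,-0.1,0,0,0,-1,-0.1,0,-0.2,0,0,0,-1,-0.15,0,-0.32,0,0,0,-1,-0.25,0,-0.45,0,0,0,-1,-0.4,0,-0.55,0,0,0,-1,-0.5,0,-0.6,0,0,0,-1]
}}

```text
time: 9.75
position: [0.6205, 0.0331, 0.2132]
tool_rot: [-1.911, -2.489, 0.013]
ft_force: [0.7, -0.5, 0.0]
grip_width: 0.005
grip_force: 0.0
```

Emit:
{"name": "jog_arm", "arguments": {
  "moves": [-0.15,0,0,0,0,0,-1,-0.3,0,0,0,0,0,-1,-0.4,0,0,0,0,0,-1,-0.5,0,0,0,0,0,-1,-0.5,0,0,0,0,0,-1,-0.5,0,0,0,0,0,-1,-0.5,0,0,0,0,0,-1,-0.5,0,0,0,0,0,-1]
}}

```text
time: 10.75
position: [0.6583, -0.1064, 0.2108]
tool_rot: [-1.902, -2.492, 0.014]
ft_force: [0.1, 0.6, 0.0]
grip_width: 0.009
grip_force: 0.0
```

```bash
python3 sl.py|sed -n 2p
python3 - <<'E'
from bench import ctrl
import cv2
t=ctrl.get_image("top")["pixels"][130:300,220:400,::-1];s=ctrl.get_image("side")["pixels"][140:300,230:400,::-1]
cv2.imwrite("pics/c7.png",cv2.hconcat([cv2.resize(t,(400,378)),cv2.resize(s,(400,378))]))
E
```

```text
now [293 249  25  21 394] [304.5 259.1]
```

View pics/c7.png

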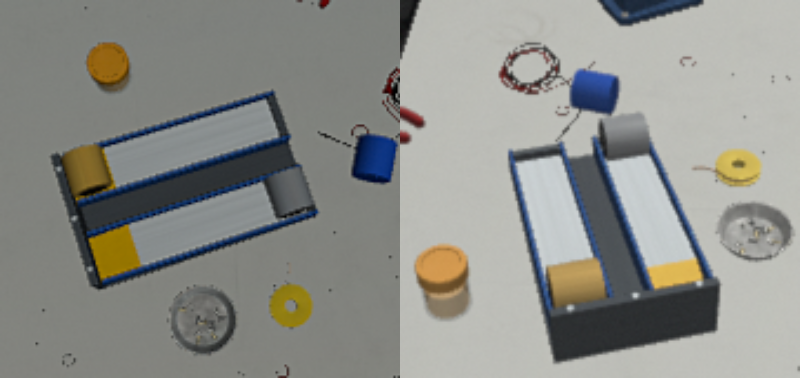

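The sleeve is seated (left panel (88,170), right panel (577,283)). The bearing is still at the bottom of its gutter, the dish, jar and spool are in place, and the arm is clear.

```bash
python3 -c "
from bench import ctrl
print(ctrl.close_job())"
```

```text
the job is handed in; nothing more can be done
None
```

The brass sleeve is in the yellow seat against the stop plate and stayed there after the arm backed off; the bearing, screw dish, flux jar and spool were left in place, and I handed the job in at about 11 s of the 40 s allowed. A first push rode up on the sleeve, which rolled back to its start before the second push seated it.

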